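# Tag out the gear reducer and dip its oil level

### The arm

A 6-joint arm with a two-finger parallel gripper is mounted at the origin on the work surface. World frame = base frame: x ahead of the robot, y to its left, z up, the work surface at z = 0. Lengths are in m, angles in rad, forces in N, time in s.
With the tool pointing down it reaches from about 0.375 to 0.975 m from the base axis. Payload 3.8 kg.
Tool frame: the origin (TCP) lies midway between the tips of the shut fingers; the grasp point (between the pads) lies 19 mm behind it; y points along the fingers, z is the direction in which the jaws open and shut, and the axes are right-handed (so a half turn about y gives the same grasp; the last joint's range is limited). The gripper opens to 88 mm and grips with 3 to 60 N. Pads are 18 mm wide; open, the fingers measure 123 mm over their backs; the gripper's body (75 mm by 187 mm) begins 45 mm behind the grasp point.
Start: joints at [-1.292, 0.264, 1.604, -0, 1.274, -0.037], TCP at [0.21, -0.642, 0.239] pointing down, gripper open.
Joint ranges: [-2.63, 2.63], [-0.94, 2.18], [0.31, 2.57], [-1.31, 4.45], [0, 2.66], [-2.55, 2.55]. Speed limits (rad/s): [2.57, 2.57, 3.14, 3.14, 3.14, 3.14].

### API

Orientations are given as a unit quaternion [w, x, y, z].
In Python, from rig import * gives the robot as it stands. The module is installed in compiled form; this text tells all that it offers.
- The arm moves only by the tool jog_arm, never from a script. Its argument "increments" is a list of rows, each an object with "rotation": the turn, a rotation vector about the world's x, y, z in rad, a list of three; "travel": the shift along the world's x, y, z in m, a list of three; "claw": the closure, from 0 (fully open) to 1 (shut). A call has 1 to 20 rows; each row is the pose to reach, as a shift and turn from the pose measured when the call began; what a row does not reach only later rows make up. A row lasts 1/8 s, in which the tool goes at most 62.5 mm and 10.7 degrees, less where a joint would pass 70% of its speed; a pose out of reach is approached as far as the arm can. A call with a gripper value outside its range is refused whole. The fingers move at their own pace and stop on an object; "squeeze" is the grip in N (left out, the last holds). Time passes only in rows, so rows that repeat a pose let the fingers close. It gives the time, the measured TCP pose, the force and the opening at its end, in the units of the state.
- get_state(): the state, without advancing time (a new reading comes with each control period).
- read_camera(name): name is "side" or "top" or "wrist"; returns a dict with "pixels" (480x640x3 uint8, red, green, blue), "fx", "fy", "cx", "cy" (pixels), "dist" ([k1, k2, p1, p2, k3] as OpenCV has them; the pictures are not rectified), "rvec" (rotation vector, rad) and "tvec" (3), from world to camera coordinates, as OpenCV has them; the wrist camera has in their place "hand_eye" (4x4, takes a point from camera to tool coordinates, whose origin is the TCP and whose axes are the tool frame's). Camera axes: x right, y down, z forward; pixel columns grow to the right and rows downward; lengths in m; the calibration is good to about 2 mm. A picture is of the moment at which its call begins: read the wrist's pose just before it. There is no depth.
- hand_in(): hands the job in, once; it reports no verdict.
The state is a dict: "time_s": time; "q": joint angles; "qvel": joint speeds; "tau": joint torques, N m; "eef_pos": TCP position; "orientation": TCP orientation; "ft_force": force on the tool from outside, world axes, zero at the start; "torque": the same for the moment, N m; "gripper_width": finger opening in m.
Only numpy, scipy, OpenCV 4.12 (cv2) and the standard library are available. Lean on these libraries where they do the work, as an engineer would, in place of code of your own. Each camera call takes 0.05 s, during which the arm holds its last target. There are 200 camera calls.

### The job

Tag out the drive and check the oil in the gear reducer: first hang the lock-out tag by its eye on the upright post of the isolator box and let go of it. Then take the dipstick from its timber rest, push it into the slanted dipstick tube until its collar stops fully home on the rim, draw it all the way out, and finish still holding it level and still for reading, with its tip over the drip pan, at least 10 cm above the bench and touching nothing but the gripper. Do not lay or drop the dipstick on the bench, and leave the other things on the bench where they are.

Things in the scene. Friction and masses are not known exactly. Their poses are not given: they have to be found in the camera images.
- tag_center (a point): lock-out tag: plain white rigid plastic plate 110 x 46 x 6 mm, 50 g, lying flat on the bench, with one round eye of 22 mm diameter near one end. This point is the plate's centre (half-way up its thickness). x runs along the plate towards the eye end, y across its 46 mm width, z up
- tag_eye (a point): centre of the tag's eye, 36 mm from the plate's centre along its x, half-way up its thickness; the plate ends 19 mm beyond it
- post_foot (a point): foot of the upright lock-out post: steel pin of 9 mm diameter and 40 mm height (the top 6 mm taper to 3 mm) that stands on the middle of the top face of the isolator, a fixed grey plastic box 85 x 85 mm and 52 mm high with a black rotary handle on one side. z up; the hung tag rests on the box's top face, which is at this point's height
- dip_handle (a point): dipstick, 180 g, lying level on its rest: aluminium hexagon handle (14 mm across flats, 90 mm long, two flats upright as it lies), dark collar 32 mm across and 11 mm thick, round rod of 8 mm diameter, 130 mm long, short taper at the tip. This point: on the axis in the handle, 34 mm behind the collar, near the balance point. x runs along the axis towards the tip, z up as it lies
- dip_stop (a point): point on the dipstick's axis in the front (tip side) face of the collar, 45 mm ahead of dip_handle and 130 mm behind the tip. Axes as for dip_handle
- dip_tip (a point): end of the dipstick's rod on its axis, 175 mm ahead of dip_handle. Axes as for dip_handle
- rest: fixed timber rest under the dipstick, 215 mm long (its x, as the dipstick's), 60 mm wide, base 18 mm high, with two V supports 50 mm across and 14 mm thick, one 45 mm behind dip_handle and one under the rod, which carry the dipstick's axis 52 mm above the bench. Origin at the centre of its underside
- tube_mouth (a point): centre of the rim of the fixed steel dipstick tube, about 189 mm above the bench. z is the tube's axis and points out of it, 40 degrees above level (x is level); the dipstick goes in along -z. Bore 14 mm, flared to 26 mm at the mouth over 20 mm, rim 33 mm across outside, 150 mm deep (more than the rod needs); 95 mm of tube stand out of the reducer's housing
- reducer: fixed gear reducer on timber blocks; origin on the bench under its aluminium housing, which is 100 mm (x) by 115 mm (y) and 175 mm high with the timber, with a shaft end towards +x. The tube slants up and out from its -y face (mouth 130 mm from the origin in -y); a grey motor reaches 225 mm from the origin in +y, 98 mm across, up to 163 mm high
- pan_center (a point): middle of the drip pan, at rim height: fixed empty shallow steel pan 140 mm (its x) by 200 mm (its y), 18 mm high. z up
- wheel: bystander, to be left alone: black rubber robot wheel 76 mm across, 24 mm high, lying flat. Origin at the centre of its underside
- hexshaft: bystander, to be left alone: plain steel hexagon bar, 14 mm across flats, 180 mm long, no collar, lying. Origin at the centre of its underside
- gusset: bystander, to be left alone: aluminium plate 80 x 60 x 5 mm with six small holes, lying flat. Origin at the centre of its underside
- collar: bystander, to be left alone: loose dark steel shaft collar 32 mm across, 11 mm high, lying flat. Origin at the centre of its underside
- roller: bystander, to be left alone: white plastic tube offcut 42 mm across, 100 mm tall, standing. Origin at the centre of its underside
- driver: bystander, to be left alone: screwdriver with black handle, 170 mm long, lying. Origin at the centre of its underside
- offcut: bystander, to be left alone: timber offcut 120 x 88 x 38 mm, lying flat. Origin at the centre of its underside
Mind the look-alikes: they are no part of the job. There is more than one size of the part that bears pan_center; the job needs the larger. Leave any green look-alike of the part that bears dip_handle alone.

How it is judged:
On the way, in this order (a step that is already met when the one before it is completed fails the run):
1. the tag's eye is over the post, the tag is down on the isolator and let go (horizontal distance between tag_eye and post_foot below 0.009 m and z of tag_eye in the frame of post_foot below 0.022 m and contact force between the fingers and tag below 0.1 N), for 0.2 s.
2. the dipstick is in the tube with its collar stopped on the rim (within 3 mm) (z of dip_stop in the frame of tube_mouth below 0.003 m and distance between dip_stop and tube_mouth below 0.006 m and angle between the x axis of dip_stop and the z axis of tube_mouth, either way round below 0.1 rad), for 0.2 s.
3. the dipstick's tip is drawn out past the rim of the tube (z of dip_tip in the frame of tube_mouth above 0.005 m), for 0.1 s.
At the end, for the whole second after the job is handed in: The dipstick is held in the fingers, at rest, its axis level within 8 degrees, its tip above the drip pan's outline and its tip and handle at least 100 mm above the bench, touching nothing else; the tag hangs let go with its eye round the post (within 9 mm) and down on the box (all of step 1 and angle between dip_tip's own x axis and vertical between 1.42 and 1.72 rad and height (world z) of each of dip_tip, dip_handle above 0.1 m and x of dip_tip in the frame of pan_center between -0.075 and 0.075 m and y of dip_tip in the frame of pan_center between -0.105 and 0.105 m and contact force between the fingers and dipstick above 1 N and linear speed of dipstick below 0.02 m/s and angular speed of dipstick below 0.1 rad/s and contact force between dipstick and reducer below 0.1 N and contact force between dipstick and roller below 0.1 N and contact force between dipstick and tag below 0.1 N); the arm keeps its last pose, push and grip.
It fails at once if the dipstick's tip, collar or handle comes down to the bench (height (world z) of dip_tip below 0.012 m or height (world z) of any of dip_stop, dip_handle below 0.02 m).
It fails at once if a bystander is pushed more than 30 mm away (distance of any of wheel, hexshaft, gusset, collar, roller, driver, offcut from where it was at the start of the episode above 0.03 m).
It also fails if it takes over 72 s, if anything falls off the work surface, if the arm or the gripper's body presses on something with over 40 N, if the wrist force passes 120 N, or if a joint passes its speed limit or range.

## Working session

There is one attempt and no reset: what is moved stays moved. The work goes in short steps, Python scripts to look and compute and a tool call to move; the robot and the scene stay as the last step left them, time stands still between calls to the robot, and variables do not carry over. Pictures are saved under pics/ and viewed, about 8 in all and at most 12, crops included, and the job is handed in when it is done.

Besides the shell and the picture viewer there is one more tool, called by a JSON object that holds its "fn" and its "kwargs". jog_arm: Moves the arm, as the interface text tells. Its arguments: {"type":"object","properties":{"increments":{"type":"array","items":{"type":"object","properties":{"rotation":{"type":"array","items":{"type":"number"}},"travel":{"type":"array","items":{"type":"number"}},"claw":{"type":"number"}}}},"squeeze":{"type":"number"}},"required":["increments"]}

```bash
mkdir -p pics; cat > h.py <<'E'
from rig import *
import numpy as np, cv2, pickle
from scipy.spatial.transform import Rotation as R
def tool():
    s=get_state(); w,x,y,z=s["orientation"]
    T=np.eye(4); T[:3,:3]=R.from_quat([x,y,z,w]).as_matrix(); T[:3,3]=s["eef_pos"]; return T
def cam(name):
    T=tool(); c=read_camera(name); c["K"]=np.array([[c["fx"],0,c["cx"]],[0,c["fy"],c["cy"]],[0,0,1]]); c["dist"]=np.array(c["dist"],float)
    if name=="wrist":
        M=T@np.array(c["hand_eye"]); c["Rw"]=M[:3,:3]; c["o"]=M[:3,3]
    else:
        Rm=cv2.Rodrigues(np.array(c["rvec"],float))[0]; c["Rw"]=Rm.T; c["o"]=-Rm.T@np.array(c["tvec"],float).ravel()
    return c
def rays(c,uv):
    p=cv2.undistortPoints(np.array(uv,float).reshape(-1,1,2),c["K"],c["dist"]).reshape(-1,2)
    d=np.c_[p,np.ones(len(p))]@c["Rw"].T
    return d/np.linalg.norm(d,axis=1,keepdims=True)
def onz(c,uv,z):
    d=rays(c,uv); return c["o"]+d*((z-c["o"][2])/d[:,2])[:,None]
def proj(c,P):
    Rm=c["Rw"].T; t=-Rm@c["o"]
    return cv2.projectPoints(np.array(P,float).reshape(-1,1,3),cv2.Rodrigues(Rm)[0],t,c["K"],c["dist"])[0].reshape(-1,2)
def tri(c1,u1,c2,u2):
    d1=rays(c1,u1)[0];d2=rays(c2,u2)[0]
    A=np.c_[d1,-d2]; s=np.linalg.lstsq(A,c2["o"]-c1["o"],rcond=None)[0]
    a=c1["o"]+s[0]*d1;b=c2["o"]+s[1]*d2
    return (a+b)/2,np.linalg.norm(a-b)
def save(c,n,box=None,k=1):
    im=c["pixels"][:,:,::-1]
    if box: im=im[box[1]:box[3],box[0]:box[2]]
    cv2.imwrite("pics/"+n,cv2.resize(np.ascontiguousarray(im),None,fx=k,fy=k,interpolation=cv2.INTER_CUBIC))
def dump(c,n): pickle.dump(c,open(n,"wb"))
def load(n): return pickle.load(open(n,"rb"))
E
python3 - <<'E'
from h import *
for n in("top","side","wrist"):
    c=cam(n); dump(c,n+"0.pkl"); save(c,n+"0.png"); print(n,c["o"].round(3),c["Rw"][:,2].round(2),c["fx"])
print(get_state())
E
```

```text
top [ 0.253 -0.026  1.583] [ 0.19  0.01 -0.98] 584.7780349506781
side [0.122 0.82  1.109] [ 0.31 -0.61 -0.73] 546.7755000260369
wrist [ 0.276 -0.619  0.384] [-0.26 -0.08 -0.96] 404.59551064249115
{'time_s': 0.15, 'q': array([-1.29190429e+00,  2.64609272e-01,  1.60504121e+00, -6.00546906e-05,
        1.27370995e+00, -3.68935087e-02]), 'qvel': array([-0.00097826, -0.00014265, -0.00493526,  0.00165104, -0.0008559 ,
        0.00038929]), 'tau': array([ 1.18931471e-04, -5.02848029e+01, -3.57468760e+01,  7.29759363e-02,
        2.49394117e-02, -7.76582647e-05]), 'eef_pos': array([ 0.20946326, -0.64110186,  0.23766468]), 'orientation': array([ 0.11109426, -0.11128543,  0.69892768, -0.69769171]), 'ft_force': array([ 0.10273046, -0.46855209,  0.30685166]), 'torque': array([-0.00146314,  0.00489573, -0.05078562]), 'gripper_width': 0.08843814562464224}
```

View pics/top0.png

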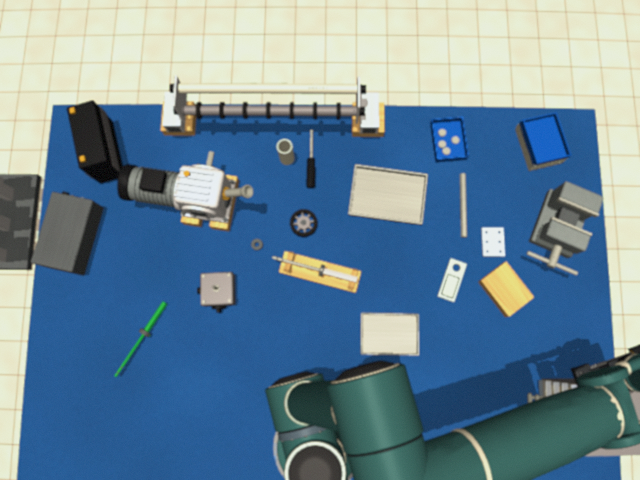

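View pics/side0.png

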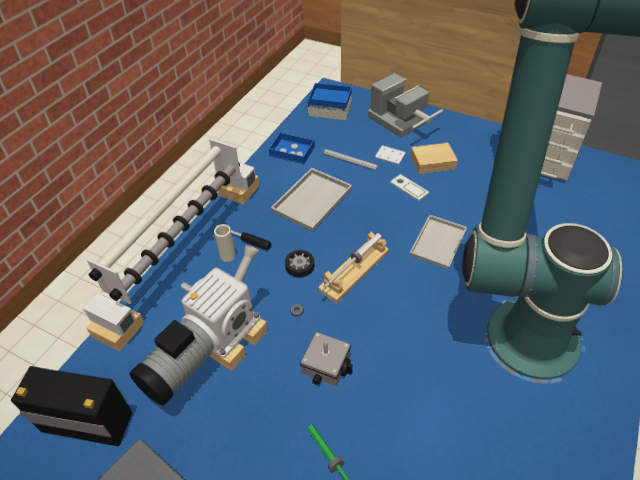

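Top view: the tag is at (452,280) with its eye at (456,266); the look-alikes are the gusset (493,241) and the small pan. The dipstick on its rest is at (320,271); look-alikes are the green stick (140,340) and the hexshaft (463,205). The isolator is at (216,289), the tube mouth at about (249,190), and the larger pan at (388,194), with the small pan at (390,334). Next is one close crop composite.

```bash
python3 - <<'E'
from h import *
t=load("top0.pkl");s=load("side0.pkl")
def cr(c,x,y,w,h,k): return cv2.resize(np.ascontiguousarray(c["pixels"][y:y+h,x:x+w,::-1]),(w*k,h*k),interpolation=cv2.INTER_CUBIC)
a=np.hstack([cr(t,265,240,100,60,4),cr(t,425,250,50,60,4),cr(t,190,260,50,60,4)])
b=np.hstack([cr(t,170,140,100,90,4),cr(s,210,230,100,90,4)])
cv2.imwrite("pics/comp.png",np.vstack([a,b]))
g=cv2.cvtColor(t["pixels"],cv2.COLOR_RGB2HSV)
# tag: low-saturation bright
def blob(c,box,f):
    h=cv2.cvtColor(c["pixels"],cv2.COLOR_RGB2HSV); m=f(h).astype(np.uint8); k=np.zeros_like(m); x0,y0,x1,y1=box; k[y0:y1,x0:x1]=m[y0:y1,x0:x1]
    cs,_=cv2.findContours(k,cv2.RETR_EXTERNAL,cv2.CHAIN_APPROX_NONE); return max(cs,key=cv2.contourArea)
white=lambda h:(h[...,1]<80)&(h[...,2]>140)
for n,box,z in(("tag",(430,252,474,308),.006),("pan",(340,155,435,230),.018),("iso",(196,268,240,312),.052)):
    cn=blob(t,box,white if n!="iso" else (lambda h:(h[...,1]<80)&(h[...,2]>90)))
    P=onz(t,cn.reshape(-1,2),z)[:,:2]; r=cv2.minAreaRect((P*1000).astype(np.float32)); print(n,r,cv2.contourArea(cn))
E
```

```text
tag ((442.71234130859375, -360.28387451171875), (50.439632415771484, 114.94606018066406), 70.42357635498047) 721.0
pan ((679.5916748046875, -186.56118774414062), (208.72076416015625, 146.90492248535156), 82.66130065917969) 3734.0
iso ((406.8892822265625, 270.9021301269531), (86.65521240234375, 85.11473083496094), 2.883647918701172) 1008.5
```

View pics/comp.png

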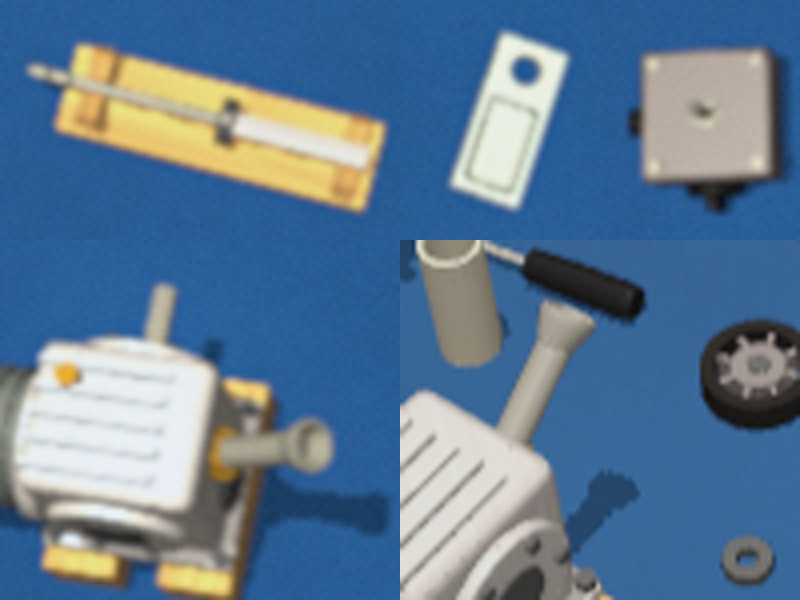

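```bash
python3 - <<'E'
from h import *
t=load("top0.pkl");s=load("side0.pkl")
print("eye",onz(t,[(456.2,267.5)],.006))
D=onz(t,[(272.5,257.5),(322.5,270.5),(357,279)],.052);print("dip",D,np.linalg.norm(np.diff(D,axis=0),axis=1))
M,e=tri(t,[(247.5,191.2)],s,[(251.3,248.7)]);print("mouth",M,e, onz(t,[(247.5,191.2)],.189))
# tube outlet on housing: top crop (222,455) ; side crop (515,430)
B,e=tri(t,[(170+225/4,140+213/4)],s,[(210+115/4,230+195/4)]);print("tube base",B,e,M-B)
print("roller top", onz(t,[(285.5,145)],.1))
print("post", onz(t,[(190+102/4,260+110/4)],.092),onz(t,[(190+105/4,260+115/4)],.052))
E
```

```text
eye [[ 0.47602349 -0.37275907  0.006     ]]
dip [[ 0.49068518  0.12419374  0.052     ]
 [ 0.457589   -0.00888876  0.052     ]
 [ 0.43612299 -0.09996243  0.052     ]] [0.1371361  0.09356924]
mouth [0.63630303 0.17871246 0.18157766] 0.00017962251330365088 [[0.63436091 0.17766191 0.189     ]]
tube base [0.63998753 0.23852218 0.14001846] 0.003732655891064105 [-0.00368451 -0.05980972  0.0415592 ]
roller top [[0.78743651 0.09393712 0.1       ]]
post [[0.40475831 0.26463677 0.092     ]] [[0.40556166 0.27028124 0.052     ]]
```

Sizes agree: tag 115x50 mm (nominal 110x46), pan 209x147, box 86x85. The dipstick lengths and the mouth height also match to within a few mm. The tag is at about (0.443,-0.360), with its eye direction at -19.6°. I'm moving above it for a near check.

{"fn": "jog_arm", "kwargs": {"increments": [{"travel": [0.04,0.05,-0.01],"rotation": [0,0,-0.1],"claw": 0},{"travel": [0.08,0.095,-0.03],"rotation": [0,0,-0.22],"claw": 0},{"travel": [0.12,0.145,-0.05],"rotation": [0,0,-0.36],"claw": 0},{"travel": [0.16,0.195,-0.07],"rotation": [0,0,-0.5],"claw": 0},{"travel": [0.2,0.24,-0.08],"rotation": [0,0,-0.6],"claw": 0},{"travel": [0.233,0.281,-0.09],"rotation": [0,0,-0.66],"claw": 0},{"travel": [0.233,0.281,-0.09],"rotation": [0,0,-0.66],"claw": 0},{"travel": [0.233,0.281,-0.09],"rotation": [0,0,-0.66],"claw": 0}]}}

```text
time_s: 1.15
eef_pos: [0.4424, -0.3601, 0.1476]
orientation: [-0.121, 0.12, 0.697, -0.696]
ft_force: [0.3, -0.5, 0.4]
gripper_width: 0.0881
```

```bash
python3 - <<'E'
from h import *
c=cam("wrist"); dump(c,"w1.pkl"); save(c,"w1.png"); T=tool(); print(T.round(4))
h=cv2.cvtColor(c["pixels"],cv2.COLOR_RGB2HSV); m=((h[...,1]<70)&(h[...,2]>150)).astype(np.uint8)
cs,hi=cv2.findContours(m,cv2.RETR_CCOMP,cv2.CHAIN_APPROX_NONE)
for i,k in enumerate(cs):
    if cv2.contourArea(k)>250:
        P=onz(c,k.reshape(-1,2),.006)[:,:2]; print(hi[0][i][3],k.reshape(-1,2).mean(0),cv2.contourArea(k),cv2.minAreaRect((P*1000).astype(np.float32)))
E
```

```text
[[-9.414e-01  5.000e-04 -3.372e-01  4.421e-01]
 [ 3.372e-01  1.000e-03 -9.414e-01 -3.609e-01]
 [-2.000e-04 -1.000e+00 -1.100e-03  1.479e-01]
 [ 0.000e+00  0.000e+00  0.000e+00  1.000e+00]]
-1 [219.45010183 442.55193483] 6654.5 ((307.0174865722656, -196.30502319335938), (133.181396484375, 55.46160888671875), 71.5851058959961)
-1 [329.71493213 253.89140271] 2831.5 ((423.9100341796875, -351.73077392578125), (30.346094131469727, 56.1989631652832), 70.40153503417969)
-1 [329.68345324 226.38129496] 9094.5 ((441.05328369140625, -357.6578369140625), (46.34000015258789, 110.66444396972656), 70.52642059326172)
71 [329.46311475 253.04098361] 3636.0 ((423.8688049316406, -351.47705078125), (35.718719482421875, 60.88444137573242), 70.40791320800781)
71 [329.91304348 181.09782609] 817.0 ((475.3728942871094, -370.2047119140625), (22.96552276611328, 22.968963623046875), 25.129192352294922)
-1 [449.62021858  37.59289617] 7908.0 ((538.0897216796875, -474.6427001953125), (60.524932861328125, 60.468101501464844), 0.4585459232330322)
-1 [316.64772727  21.23863636] 619.0 ((574.4655151367188, -394.92596435546875), (11.980849266052246, 26.396982192993164), 89.53181457519531)
-1 [51.63055556 36.15277778] 7697.0 ((623.2267456054688, -232.948486328125), (82.48159790039062, 43.12173843383789), 82.40045166015625)
```

View pics/w1.png

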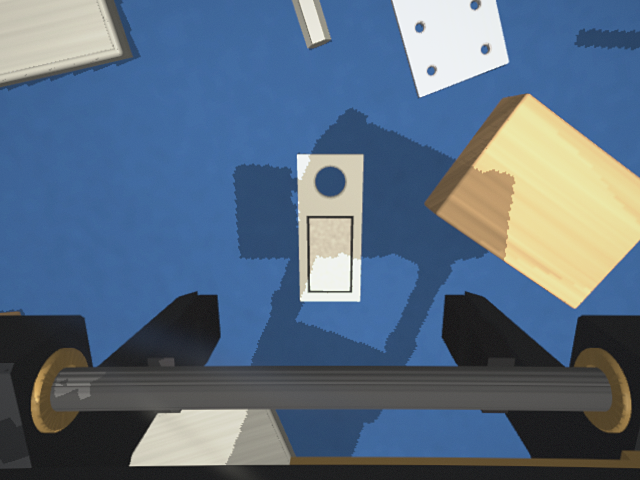

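The tag measures 46.3x110.7 mm from near, centre (0.4411,-0.3577), with its eye at pixel (330,181). The offcut corner at (427,204) is close, so I'll pre-close to about 60 mm before going down.

{"fn": "jog_arm", "kwargs": {"increments": [{"travel": [-0.001,0.003,-0.03],"rotation": [0,0,0.003],"claw": 0.32},{"travel": [-0.001,0.003,-0.07],"rotation": [0,0,0.003],"claw": 0.32},{"travel": [-0.001,0.003,-0.11],"rotation": [0,0,0.003],"claw": 0.32},{"travel": [-0.001,0.003,-0.13],"rotation": [0,0,0.003],"claw": 0.32},{"travel": [-0.001,0.003,-0.138],"rotation": [0,0,0.003],"claw": 0.32},{"travel": [-0.001,0.003,-0.143],"rotation": [0,0,0.003],"claw": 0.32},{"travel": [-0.001,0.003,-0.1455],"rotation": [0,0,0.003],"claw": 0.32},{"travel": [-0.001,0.003,-0.1455],"rotation": [0,0,0.003],"claw": 0.32}]}}

```text
time_s: 2.2
eef_pos: [0.4417, -0.3583, 0.0032]
orientation: [-0.119, 0.12, 0.697, -0.697]
ft_force: [-0.4, 0.1, 0.6]
gripper_width: 0.0599
```

{"fn": "jog_arm", "kwargs": {"increments": [{"travel": [0,0,-0.001],"claw": 0.6},{"travel": [0,0,-0.001],"claw": 0.6},{"travel": [0,0,-0.001],"claw": 0.6},{"travel": [0,0,-0.001],"claw": 0.6},{"travel": [0,0,0.02],"claw": 0.6},{"travel": [0,0,0.06],"claw": 0.6},{"travel": [0,0,0.1],"claw": 0.6},{"travel": [0,0,0.13],"claw": 0.6},{"travel": [0,0,0.13],"claw": 0.6}], "squeeze": 25}}

```text
invalid input
```

```bash
python3 - <<'E'
from h import *
c=cam("wrist"); dump(c,"w2.pkl"); save(c,"w2.png"); T=tool(); print(T.round(4),get_state()["gripper_width"])
h=cv2.cvtColor(c["pixels"],cv2.COLOR_RGB2HSV); m=((h[...,1]<70)&(h[...,2]>130)).astype(np.uint8)
cs,hi=cv2.findContours(m,cv2.RETR_CCOMP,cv2.CHAIN_APPROX_NONE)
for i,k in enumerate(cs):
    if cv2.contourArea(k)>250 and hi[0][i][3]>=0:
        P=onz(c,k.reshape(-1,2),T[2,3]+.004); print(k.reshape(-1,2).mean(0),cv2.contourArea(k),P.mean(0),(P.mean(0)-T[:3,3])@T[:3,:3])
E
```

```text
[[-9.425e-01  1.600e-03 -3.342e-01  4.418e-01]
 [ 3.342e-01 -1.000e-04 -9.425e-01 -3.583e-01]
 [-1.600e-03 -1.000e+00 -5.000e-04  3.200e-03]
 [ 0.000e+00  0.000e+00  0.000e+00  1.000e+00]] 0.05979914002302009
[332.67455621 226.55621302] 2718.5 [ 0.47549214 -0.37036445  0.00722209] [-0.03584721 -0.00394366  0.0001264 ]
```

View pics/w2.png

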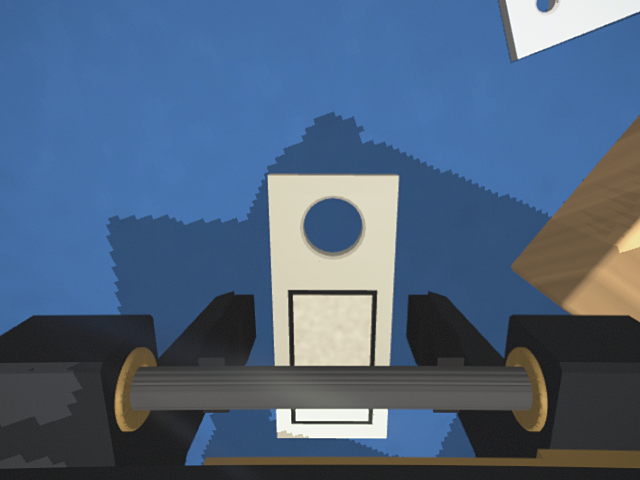

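The call was refused, probably because the rotation field was missing. The picture shows the tag straddled centrally, with its eye at (333,227), 36 mm ahead of the grip centre. I'll retry with full rows.

{"fn": "jog_arm", "kwargs": {"increments": [{"travel": [0,0,-0.001],"rotation": [0,0,0],"claw": 0.6},{"travel": [0,0,-0.001],"rotation": [0,0,0],"claw": 0.6},{"travel": [0,0,-0.001],"rotation": [0,0,0],"claw": 0.6},{"travel": [0,0,-0.001],"rotation": [0,0,0],"claw": 0.6},{"travel": [0,0,0.02],"rotation": [0,0,0],"claw": 0.6},{"travel": [0,0,0.06],"rotation": [0,0,0],"claw": 0.6},{"travel": [0,0,0.1],"rotation": [0,0,0],"claw": 0.6},{"travel": [0,0,0.13],"rotation": [0,0,0],"claw": 0.6},{"travel": [0,0,0.13],"rotation": [0,0,0],"claw": 0.6}], "squeeze": 25}}

```text
time_s: 3.38
eef_pos: [0.4433, -0.3597, 0.1358]
orientation: [0.118, -0.122, -0.696, 0.698]
ft_force: [0.5, -0.2, -1.0]
gripper_width: 0.0451
```

```bash
cat > eye.py <<'E'
from h import *
import sys
c=cam("wrist"); dump(c,sys.argv[1]+".pkl"); save(c,sys.argv[1]+".png"); T=tool(); print(T.round(4),get_state()["gripper_width"])
h=cv2.cvtColor(c["pixels"],cv2.COLOR_RGB2HSV); m=((h[...,1]<70)&(h[...,2]>130)).astype(np.uint8)
cs,hi=cv2.findContours(m,cv2.RETR_CCOMP,cv2.CHAIN_APPROX_NONE)
for i,k in enumerate(cs):
    if cv2.contourArea(k)>250 and hi[0][i][3]>=0:
        P=onz(c,k.reshape(-1,2),T[2,3]+.004); print(k.reshape(-1,2).mean(0),cv2.contourArea(k),P.mean(0),(P.mean(0)-T[:3,3])@T[:3,:3])
E
python3 eye.py w3
```

```text
[[-9.425e-01  3.000e-03 -3.342e-01  4.421e-01]
 [ 3.342e-01 -1.400e-03 -9.425e-01 -3.586e-01]
 [-3.300e-03 -1.000e+00  3.000e-04  1.337e-01]
 [ 0.000e+00  0.000e+00  0.000e+00  1.000e+00]] 0.045202403095735574
[330.67647059 227.96470588] 2788.0 [ 0.47624364 -0.37065004  0.13768815] [-3.62192799e-02 -3.88084269e-03 -8.47010190e-05]
```

{"fn": "jog_arm", "kwargs": {"increments": [{"travel": [-0.003,0.03,0.02],"rotation": [0,0,0.1],"claw": 0.6},{"travel": [-0.006,0.07,0.04],"rotation": [0,0,0.25],"claw": 0.6},{"travel": [-0.009,0.11,0.06],"rotation": [0,0,0.4],"claw": 0.6},{"travel": [-0.012,0.15,0.065],"rotation": [0,0,0.55],"claw": 0.6},{"travel": [-0.015,0.19,0.065],"rotation": [0,0,0.7],"claw": 0.6},{"travel": [-0.018,0.23,0.065],"rotation": [0,0,0.85],"claw": 0.6},{"travel": [-0.021,0.27,0.065],"rotation": [0,0,1.0],"claw": 0.6},{"travel": [-0.024,0.31,0.065],"rotation": [0,0,1.15],"claw": 0.6},{"travel": [-0.027,0.35,0.065],"rotation": [0,0,1.3],"claw": 0.6},{"travel": [-0.03,0.39,0.065],"rotation": [0,0,1.45],"claw": 0.6},{"travel": [-0.032,0.43,0.065],"rotation": [0,0,1.6],"claw": 0.6},{"travel": [-0.034,0.47,0.065],"rotation": [0,0,1.75],"claw": 0.6},{"travel": [-0.035,0.5,0.065],"rotation": [0,0,1.86],"claw": 0.6},{"travel": [-0.036,0.519,0.065],"rotation": [0,0,1.911],"claw": 0.6},{"travel": [-0.036,0.519,0.065],"rotation": [0,0,1.911],"claw": 0.6},{"travel": [-0.036,0.519,0.065],"rotation": [0,0,1.911],"claw": 0.6}]}}

```text
time_s: 5.42
eef_pos: [0.4052, 0.1597, 0.1971]
orientation: [0.5, -0.5, 0.501, -0.499]
ft_force: [0.2, -0.1, 0.3]
gripper_width: 0.045
```

```bash
python3 eye.py w4
```

```text
[[-0.0016 -0.0017  1.      0.4055]
 [-1.      0.0022 -0.0016  0.1596]
 [-0.0022 -1.     -0.0017  0.1975]
 [ 0.      0.      0.      1.    ]] 0.04535374075483674
[330.65882353 228.1       ] 2755.0 [0.40462802 0.19691991 0.20150188] [-0.0373628  -0.00391607 -0.00090708]
[333.44444444  57.31746032] 321.5 [0.40556243 0.25330537 0.20150188] [-9.37495229e-02 -3.79318087e-03 -6.15609982e-05]
```

View pics/w4.png

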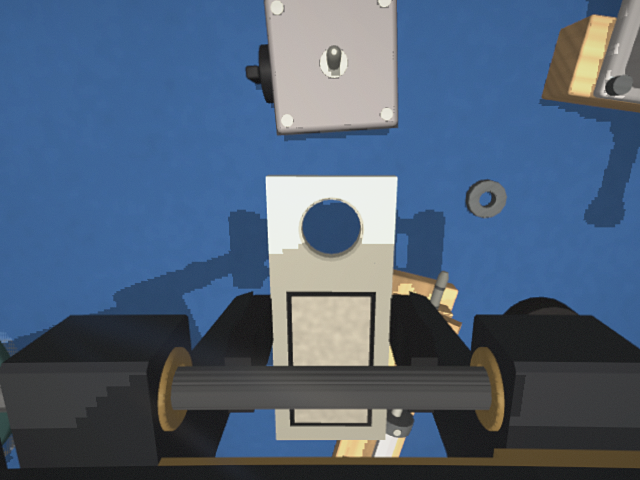

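The post is in view with its top at (334,47) and its foot at about (333,67); the tag's eye is at (331,228).

```bash
python3 - <<'E'
from h import *
c=load("w4.pkl")
print(onz(c,[(334,46.5)],.092),onz(c,[(333,67)],.052),onz(c,[(288,120),(387,114),(278,8),(384,2)],.052).mean(0))
E
```

```text
[[0.4063494  0.27626162 0.092     ]] [[0.40593227 0.27124648 0.052     ]] [0.40675726 0.2734861  0.052     ]
```

{"fn": "jog_arm", "kwargs": {"increments": [{"travel": [0.001,0.03,0],"rotation": [0,0,0],"claw": 0.6},{"travel": [0.0015,0.06,0],"rotation": [0,0,0],"claw": 0.6},{"travel": [0.0015,0.0765,-0.03],"rotation": [0,0,0],"claw": 0.6},{"travel": [0.0015,0.0765,-0.06],"rotation": [0,0,0],"claw": 0.6},{"travel": [0.0015,0.0765,-0.085],"rotation": [0,0,0],"claw": 0.6},{"travel": [0.0015,0.0765,-0.09],"rotation": [0,0,0],"claw": 0.6},{"travel": [0.0015,0.0765,-0.09],"rotation": [0,0,0],"claw": 0.6}]}}

```text
time_s: 6.35
eef_pos: [0.4072, 0.2355, 0.1076]
orientation: [0.499, -0.499, 0.502, -0.5]
ft_force: [-0.3, -0.4, 0.6]
gripper_width: 0.0455
```

```bash
python3 eye.py w5; python3 - <<'E'
from h import *
save(load("w5.pkl"),"w5c.png",(230,150,430,300),3)
E
```

```text
[[-2.700e-03 -6.000e-04  1.000e+00  4.077e-01]
 [-1.000e+00  2.700e-03 -2.600e-03  2.359e-01]
 [-2.700e-03 -1.000e+00 -6.000e-04  1.083e-01]
 [ 0.000e+00  0.000e+00  0.000e+00  1.000e+00]] 0.04497246334778006
[330.44444444 225.77366255] 2330.5 [0.40662625 0.27372428 0.11231992] [-0.0378461  -0.00389568 -0.00122369]
```

View pics/w5c.png

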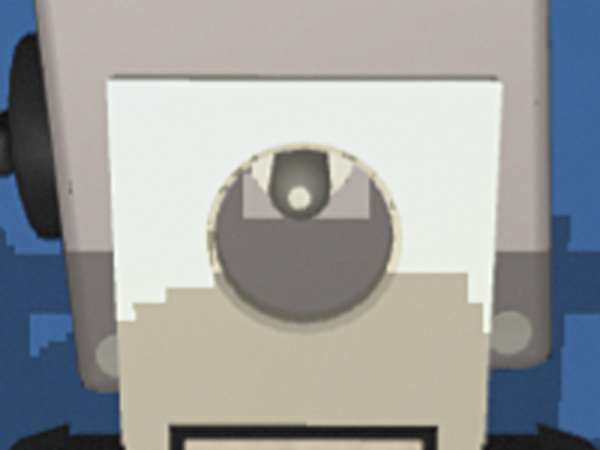

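```bash
python3 - <<'E'
from h import *
c=load("w5.pkl")
print(onz(c,[(329.7,215.3)],.092),onz(c,[(230+304/3,150+235/3)],.112))
E
```

```text
[[0.4062787  0.27349989 0.092     ]] [[0.40694265 0.27278284 0.112     ]]
```

The eye and post agree within about 1 mm, so I'm lowering.

{"fn": "jog_arm", "kwargs": {"increments": [{"travel": [0,0.0005,-0.015],"rotation": [0,0,0],"claw": 0.6},{"travel": [0,0.0005,-0.03],"rotation": [0,0,0],"claw": 0.6},{"travel": [0,0.0005,-0.042],"rotation": [0,0,0],"claw": 0.6},{"travel": [0,0.0005,-0.049],"rotation": [0,0,0],"claw": 0.6},{"travel": [0,0.0005,-0.052],"rotation": [0,0,0],"claw": 0.6},{"travel": [0,0.0005,-0.053],"rotation": [0,0,0],"claw": 0.6}]}}

```text
time_s: 7.15
eef_pos: [0.4078, 0.2365, 0.0552]
orientation: [0.5, -0.499, 0.501, -0.5]
ft_force: [0.3, -0.1, -0.4]
gripper_width: 0.0453
```

{"fn": "jog_arm", "kwargs": {"increments": [{"travel": [0,0,-0.001],"rotation": [0,0,0],"claw": 0.6},{"travel": [0,0,-0.001],"rotation": [0,0,0],"claw": 0.3},{"travel": [0,0,-0.001],"rotation": [0,0,0],"claw": 0.3},{"travel": [0,0,-0.001],"rotation": [0,0,0],"claw": 0.3},{"travel": [0,0,0.01],"rotation": [0,0,0],"claw": 0.3},{"travel": [0,0,0.05],"rotation": [0,0,0],"claw": 0.3},{"travel": [0,0,0.09],"rotation": [0,0,0],"claw": 0.3},{"travel": [0,0,0.12],"rotation": [0,0,0],"claw": 0.3},{"travel": [0,0,0.12],"rotation": [0,0,0],"claw": 0.3}]}}

```text
time_s: 8.28
eef_pos: [0.41, 0.2376, 0.1789]
orientation: [0.502, -0.496, 0.501, -0.501]
ft_force: [0.6, 0.6, -1.1]
gripper_width: 0.0615
```

```bash
python3 - <<'E'
from h import *
c=cam("wrist"); dump(c,"w6.pkl"); T=tool()
h=cv2.cvtColor(c["pixels"],cv2.COLOR_RGB2HSV); m=((h[...,1]<45)&(h[...,2]>150)).astype(np.uint8)
cs,hi=cv2.findContours(m,cv2.RETR_CCOMP,cv2.CHAIN_APPROX_NONE)
for i,k in enumerate(cs):
    if cv2.contourArea(k)>150:
        P=onz(c,k.reshape(-1,2),.058); print(hi[0][i][3],k.reshape(-1,2).mean(0),cv2.contourArea(k),cv2.minAreaRect((P[:,:2]*1000).astype(np.float32)))
save(c,"w6.png",(180,100,480,480),1.5)
E
```

```text
-1 [416.15533981 434.06796117] 329.5 ((476.77520751953125, 79.69140625), (43.14204788208008, 6.411167621612549), 75.59896087646484)
-1 [326.73617021 263.51489362] 3195.5 ((407.45257568359375, 219.49102783203125), (55.650108337402344, 30.05633544921875), 89.69257354736328)
-1 [625.65151515 216.03030303] 192.0 ((607.1842651367188, 253.49147033691406), (6.452548980712891, 18.97824478149414), 80.10684204101562)
-1 [326.17061611 209.98104265] 18399.5 ((407.7156677246094, 248.25518798828125), (80.26056671142578, 133.23533630371094), 3.4664976596832275)
15 [326.69581749 263.52091255] 4210.5 ((407.3860168457031, 219.31785583496094), (61.50260925292969, 35.62057113647461), 89.76785278320312)
15 [324.48275862 191.18965517] 277.0 ((406.1368713378906, 271.2983093261719), (15.205517768859863, 9.963770866394043), 89.92754364013672)
-1 [617.21857923 135.55737705] 1957.0 ((592.7347412109375, 303.7649841308594), (101.66635131835938, 12.681120872497559), 81.70034790039062)
```

View pics/w6.png

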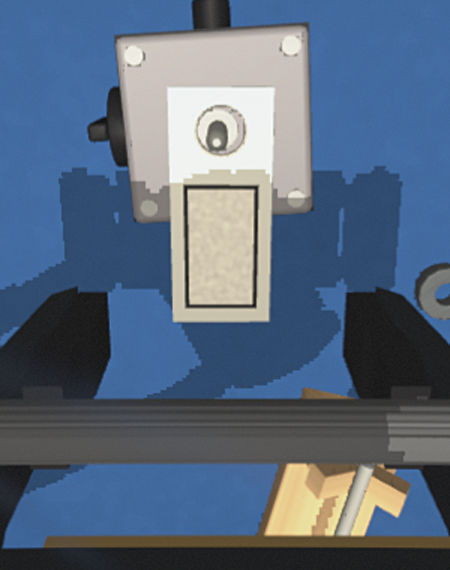

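The tag lies flat on the box with the post through its eye, and the gripper is clear of it. Next I move above the dipstick handle and look from near.

{"fn": "jog_arm", "kwargs": {"increments": [{"travel": [0.004,-0.03,0.01],"rotation": [0,0,-0.03],"claw": 0.3},{"travel": [0.01,-0.075,0.01],"rotation": [0,0,-0.06],"claw": 0.3},{"travel": [0.017,-0.12,0.01],"rotation": [0,0,-0.1],"claw": 0.3},{"travel": [0.024,-0.165,0],"rotation": [0,0,-0.14],"claw": 0.3},{"travel": [0.03,-0.21,0],"rotation": [0,0,-0.18],"claw": 0.3},{"travel": [0.036,-0.25,-0.01],"rotation": [0,0,-0.22],"claw": 0.3},{"travel": [0.04,-0.282,-0.02],"rotation": [0,0,-0.238],"claw": 0.3},{"travel": [0.04,-0.282,-0.02],"rotation": [0,0,-0.238],"claw": 0.3},{"travel": [0.04,-0.282,-0.02],"rotation": [0,0,-0.238],"claw": 0.3}]}}

```text
time_s: 9.45
eef_pos: [0.4479, -0.0445, 0.1559]
orientation: [0.438, -0.435, 0.557, -0.555]
ft_force: [0.1, -0.0, -0.3]
gripper_width: 0.0618
```

```bash
python3 - <<'E'
from h import *
c=cam("wrist"); dump(c,"w7.pkl"); save(c,"w7.png"); print(tool().round(4))
E
```

```text
[[-0.2376  0.0023  0.9714  0.4482]
 [-0.9713  0.0042 -0.2376 -0.0442]
 [-0.0047 -1.      0.0012  0.1563]
 [ 0.      0.      0.      1.    ]]
```

View pics/w7.png

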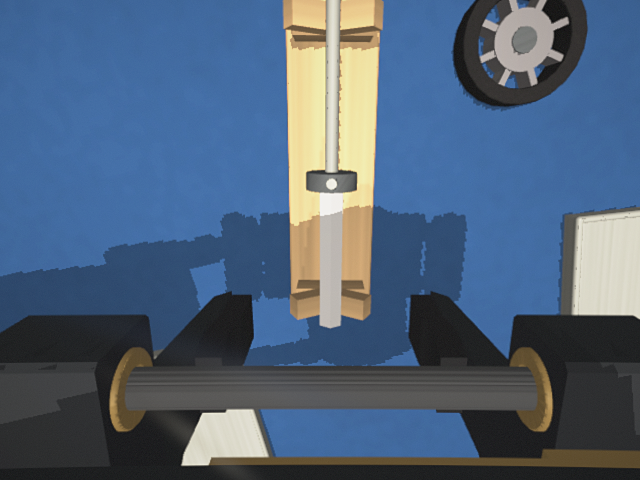

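The handle runs from the collar at (331,192) to its rear end at (330,325), and the rod runs up through (333,30). The choice is right: bare aluminium on the rest, with a collar.

```bash
python3 - <<'E'
from h import *
c=load("w7.pkl");T=tool()
A=onz(c,[(331,194),(330.5,319)],.059);B=onz(c,[(333.5,15)],.056);C=onz(c,[(331.5,172),(331.5,190)],.067)
P=np.r_[A,B,C];print(P)
d=(A[0]-A[1]);print(np.linalg.norm(d),np.degrees(np.arctan2(d[1],d[0]))); e=B[0]-A[1];print(np.degrees(np.arctan2(e[1],e[0])))
print((P-T[:3,3])@T[:3,:3])
E
```

```text
[[ 0.45554935 -0.0107044   0.059     ]
 [ 0.43559796 -0.09077273  0.059     ]
 [ 0.47984622  0.08278635  0.056     ]
 [ 0.45911603  0.00268456  0.067     ]
 [ 0.45665894 -0.00736183  0.067     ]]
0.08251663397674434 76.00800962293097
75.69733213419795
[[-0.03382979  0.09745693 -0.00096844]
 [ 0.04868519  0.09707195 -0.00132105]
 [-0.13040121  0.10090871  0.00041186]
 [-0.04771993  0.08952193 -0.0006759 ]
 [-0.03737754  0.08947373 -0.0006752 ]]
```

{"fn": "jog_arm", "kwargs": {"increments": [{"travel": [0,0.003,-0.04],"rotation": [0,0,-0.006],"claw": 0.4},{"travel": [0,0.003,-0.08],"rotation": [0,0,-0.006],"claw": 0.4},{"travel": [0,0.003,-0.11],"rotation": [0,0,-0.006],"claw": 0.4},{"travel": [0,0.003,-0.12],"rotation": [0,0,-0.006],"claw": 0.4},{"travel": [0,0.003,-0.123],"rotation": [0,0,-0.006],"claw": 0.4},{"travel": [0,0.003,-0.123],"rotation": [0,0,-0.006],"claw": 0.4},{"travel": [0,0.003,-0.123],"rotation": [0,0,-0.006],"claw": 0.9},{"travel": [0,0.003,-0.123],"rotation": [0,0,-0.006],"claw": 0.9},{"travel": [0,0.003,-0.123],"rotation": [0,0,-0.006],"claw": 0.9},{"travel": [0,0.003,-0.123],"rotation": [0,0,-0.006],"claw": 0.9},{"travel": [0,0.003,-0.123],"rotation": [0,0,-0.006],"claw": 0.9}], "squeeze": 50}}

```text
time_s: 10.88
eef_pos: [0.4486, -0.0413, 0.0335]
orientation: [0.437, -0.433, 0.558, -0.557]
ft_force: [0.1, 0.7, 0.5]
gripper_width: 0.0129
```

The handle is gripped. I'm lifting straight up, then going to a look at the tube mouth.

{"fn": "jog_arm", "kwargs": {"increments": [{"travel": [0,0,0.02],"rotation": [0,0,0],"claw": 0.9},{"travel": [0,0,0.06],"rotation": [0,0,0],"claw": 0.9},{"travel": [0,0,0.11],"rotation": [0,0,0],"claw": 0.9},{"travel": [0,0,0.16],"rotation": [0,0,0],"claw": 0.9},{"travel": [0.02,0.01,0.2],"rotation": [0,0,0.03],"claw": 0.9},{"travel": [0.05,0.03,0.24],"rotation": [0,0,0.06],"claw": 0.9},{"travel": [0.08,0.06,0.27],"rotation": [0,0,0.1],"claw": 0.9},{"travel": [0.11,0.085,0.29],"rotation": [0,0,0.14],"claw": 0.9},{"travel": [0.13,0.105,0.297],"rotation": [0,0,0.18],"claw": 0.9},{"travel": [0.141,0.111,0.297],"rotation": [0,0,0.18],"claw": 0.9},{"travel": [0.141,0.111,0.297],"rotation": [0,0,0.18],"claw": 0.9},{"travel": [0.141,0.111,0.297],"rotation": [0,0,0.18],"claw": 0.9}]}}

```text
time_s: 12.38
eef_pos: [0.5885, 0.0689, 0.3294]
orientation: [0.484, -0.482, 0.518, -0.515]
ft_force: [0.7, 0.1, -1.3]
gripper_width: 0.0128
```

```bash
python3 - <<'E'
from h import *
c=cam("wrist"); dump(c,"w8.pkl"); save(c,"w8.png",(0,0,640,340),1.25); print(tool().round(4),get_state()["ft_force"],get_state()["torque"])
E
```

```text
[[-6.710e-02  5.000e-04  9.977e-01  5.886e-01]
 [-9.977e-01  4.100e-03 -6.710e-02  6.880e-02]
 [-4.200e-03 -1.000e+00  2.000e-04  3.297e-01]
 [ 0.000e+00  0.000e+00  0.000e+00  1.000e+00]] [-0.07846591  0.07208553 -2.03067777] [-0.06322035 -0.06945108  0.06487035]
```

View pics/w8.png

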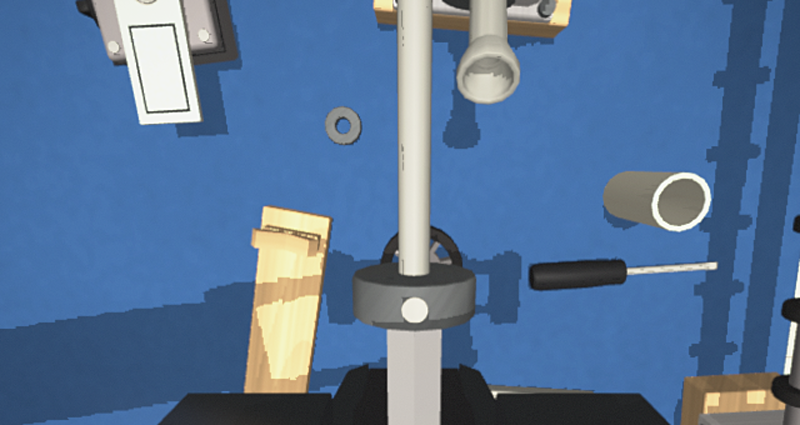

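The mouth rim ellipse is centred at about (488,75) in the crop (pixel 390.6,60). The tube runs straight up the picture from it, and the dipstick is held straight with its rod at crop x of about 414.

```bash
python3 - <<'E'
from h import *
w=load("w8.pkl");t=load("top0.pkl");s=load("side0.pkl")
u=[(390.6,60)]
print("z189",onz(w,u,.189)); print(tri(w,u,t,[(247.5,191.2)]),tri(w,u,s,[(251.3,248.7)]))
# multi-view LS
O=[];D=[]
for c,p in((w,u),(t,[(247.5,191.2)]),(s,[(251.3,248.7)])): O.append(c["o"]);D.append(rays(c,p)[0])
A=sum(np.eye(3)-np.outer(d,d) for d in D);b=sum((np.eye(3)-np.outer(d,d))@o for o,d in zip(O,D));M=np.linalg.solve(A,b);print("M",M)
M0=onz(w,u,.189)[0]
for az in(-82,-86,-88,-90,-92,-94,-96,-98):
    a=np.array([np.cos(np.radians(az))*np.cos(np.radians(40)),np.sin(np.radians(az))*np.cos(np.radians(40)),np.sin(np.radians(40))])
    print(az,(proj(w,[M0-a*.06,M0-a*.09])*1.25).round(1).tolist(),proj(t,[M0,M0-a*.09]).round(1).tolist(),proj(s,[M0,M0-a*.09]).round(1).tolist())
# dipstick: held axis in tool frame
T=tool();k=onz(w,[(414.5/1.25,20/1.25),(415/1.25,225/1.25)],T[2,3]+.019+.004)
print((k-T[:3,3])@T[:3,:3])
E
```

```text
z189 [[0.63433099 0.18139677 0.189     ]]
(array([0.63412042, 0.17936045, 0.19015785]), np.float64(0.003695518307282068)) (array([0.6343961 , 0.18167173, 0.18566962]), np.float64(0.0009219456705568934))
M [0.63528923 0.18024597 0.18384338]
-82 [[465.5, -0.7], [455.4, -34.2]] [[246.0, 191.2], [222.5, 200.6]] [[251.0, 247.6], [241.6, 286.9]]
-86 [[471.1, -1.9], [463.5, -35.9]] [[246.0, 191.2], [222.4, 198.7]] [[251.0, 247.6], [239.6, 286.3]]
-88 [[473.9, -2.3], [467.6, -36.5]] [[246.0, 191.2], [222.4, 197.8]] [[251.0, 247.6], [238.7, 286.0]]
-90 [[476.7, -2.5], [471.7, -36.9]] [[246.0, 191.2], [222.4, 196.9]] [[251.0, 247.6], [237.8, 285.6]]
-92 [[479.6, -2.7], [475.8, -37.2]] [[246.0, 191.2], [222.5, 196.0]] [[251.0, 247.6], [236.9, 285.2]]
-94 [[482.4, -2.8], [479.9, -37.2]] [[246.0, 191.2], [222.5, 195.1]] [[251.0, 247.6], [236.0, 284.8]]
-96 [[485.3, -2.7], [484.0, -37.2]] [[246.0, 191.2], [222.7, 194.2]] [[251.0, 247.6], [235.1, 284.4]]
-98 [[488.1, -2.6], [488.0, -36.9]] [[246.0, 191.2], [222.8, 193.3]] [[251.0, 247.6], [234.3, 283.9]]
[[-0.10090293 -0.02257932 -0.00054913]
 [-0.05682573 -0.02276318 -0.00037439]]
```

```bash
python3 - <<'E'
from h import *
w=load("w8.pkl");h=cv2.cvtColor(w["pixels"],cv2.COLOR_RGB2HSV)
for y in list(range(0,90,4)):
    r=h[y,355:425]; m=(r[:,1]<75)&(r[:,2]>70); x=np.where(m)[0]+355
    print(y,x.min() if len(x) else 0,x.max() if len(x) else 0,len(x))
m=np.zeros(h.shape[:2],np.uint8); m[33:95,355:430]=((h[33:95,355:430,1]<75)&(h[33:95,355:430,2]>70))
k=max(cv2.findContours(m,0,1)[0],key=cv2.contourArea).reshape(-1,2); k=k[k[:,1]>48]
print("ellipse",cv2.fitEllipse(k.astype(np.float32)))
M0=onz(w,[(390.6,60)],.189)[0]
az=np.radians(-97);a=np.array([np.cos(az)*np.cos(np.radians(40)),np.sin(az)*np.cos(np.radians(40)),np.sin(np.radians(40))])
u=np.cross(a,[0,0,1]);u/=np.linalg.norm(u);v=np.cross(a,u)
q=np.linspace(0,2*np.pi,40,endpoint=False)
p=proj(w,[M0+.0165*(np.cos(i)*u+np.sin(i)*v) for i in q]);print("pred",cv2.fitEllipse(p.astype(np.float32)),p.min(0),p.max(0))
print("pred tube centre",proj(w,[M0-a*.04,M0-a*.06]))
E
```

```text
0 376 424 43
4 355 424 52
8 355 424 70
12 362 424 63
16 375 424 44
20 375 405 31
24 365 405 41
28 375 424 43
32 375 405 31
36 375 407 33
40 373 409 37
44 370 411 42
48 368 414 47
52 367 415 49
56 365 415 51
60 365 415 51
64 365 415 51
68 366 413 48
72 367 411 45
76 371 407 37
80 376 402 27
84 0 0 0
88 0 0 0
ellipse ((390.1423645019531, 59.53111267089844), (45.73560333251953, 51.53536605834961), 71.01534271240234)
pred ((390.8520812988281, 58.73974609375), (42.059425354003906, 52.099037170410156), 75.5023422241211) [365.11131166  37.4126388 ] [416.54693471  80.07154801]
pred tube centre [[389.72655582  17.45963267]
 [389.33730089  -2.12525907]]
```

The mouth is confirmed at about (0.6345,0.180,0.188), with the tube azimuth at -97° (predicted and measured ellipse and tube line agree within about 1 mm). Now I work out the pre-insertion pose.

```bash
cat > plan.py <<'E'
from h import *
M=np.array([.6343,.1804,.1885]);az=np.radians(-97);e=np.radians(40)
a=np.array([np.cos(az)*np.cos(e),np.sin(az)*np.cos(e),np.sin(e)])
zt=np.array([-np.sin(az),np.cos(az),0]);Rt=np.c_[a,np.cross(zt,a),zt]
ps=np.array([-.045,-.019,-.0005])
def go(s):
    "delta for dip_stop at distance s out of the mouth"
    T=tool(); Tg=M+s*a-Rt@ps
    print(s,"travel",(Tg-T[:3,3]).round(4),"rot",R.from_matrix(Rt@T[:3,:3].T).as_rotvec().round(3),"stop now in tube frame:",((T[:3,3]+T[:3,:3]@ps-M)@Rt).round(4))
E
python3 -c "
from plan import *
print(a,Rt); go(.17); go(.14); go(0)"
```

```text
[-0.09335733 -0.76033446  0.64278761] [[-0.09335733 -0.0783361   0.99254615]
 [-0.76033446 -0.63799637 -0.12186934]
 [ 0.64278761 -0.76604444  0.        ]]
0.17 travel [ 0.0247 -0.0641 -0.0175] rot [-0.699  0.067 -0.053] stop now in tube frame: [ 0.1578 -0.0769 -0.0348]
0.14 travel [ 0.0275 -0.0413 -0.0368] rot [-0.699  0.067 -0.053] stop now in tube frame: [ 0.1578 -0.0769 -0.0348]
0 travel [ 0.0405  0.0652 -0.1268] rot [-0.699  0.067 -0.053] stop now in tube frame: [ 0.1578 -0.0769 -0.0348]
```

{"fn": "jog_arm", "kwargs": {"increments": [{"travel": [0.008,-0.03,0.01],"rotation": [0,0,-0.01],"claw": 0.9},{"travel": [0.016,-0.06,0.02],"rotation": [-0.05,0.005,-0.02],"claw": 0.9},{"travel": [0.0247,-0.075,0.02],"rotation": [-0.15,0.015,-0.03],"claw": 0.9},{"travel": [0.0247,-0.08,0.02],"rotation": [-0.26,0.025,-0.04],"claw": 0.9},{"travel": [0.0247,-0.08,0.015],"rotation": [-0.37,0.036,-0.053],"claw": 0.9},{"travel": [0.0247,-0.08,0.01],"rotation": [-0.48,0.046,-0.053],"claw": 0.9},{"travel": [0.0247,-0.075,0.0],"rotation": [-0.58,0.056,-0.053],"claw": 0.9},{"travel": [0.0247,-0.07,-0.01],"rotation": [-0.66,0.064,-0.053],"claw": 0.9},{"travel": [0.0247,-0.0641,-0.0175],"rotation": [-0.699,0.067,-0.053],"claw": 0.9},{"travel": [0.0247,-0.0641,-0.0175],"rotation": [-0.699,0.067,-0.053],"claw": 0.9},{"travel": [0.0247,-0.0641,-0.0175],"rotation": [-0.699,0.067,-0.053],"claw": 0.9}]}}

```text
time_s: 13.8
eef_pos: [0.6135, 0.0042, 0.3131]
orientation: [-0.259, 0.621, -0.338, 0.658]
ft_force: [0.3, 0.3, -0.8]
gripper_width: 0.0129
```

```bash
python3 - <<'E'
from plan import *
go(.17);go(.135);print(get_state()["q"].round(2))
s=cam("side");t=cam("top");dump(s,"s9.pkl");dump(t,"t9.pkl")
w=cam("wrist");dump(w,"w9.pkl")
A=cv2.resize(np.ascontiguousarray(s["pixels"][190:290,200:320,::-1]),(480,400),interpolation=cv2.INTER_CUBIC)
B=cv2.resize(np.ascontiguousarray(t["pixels"][150:250,230:310,::-1]),(320,400),interpolation=cv2.INTER_CUBIC)
cv2.imwrite("pics/c9.png",np.hstack([A,B]))
print("pred tip,mouth side",proj(s,[M+.04*a,M]),"top",proj(t,[M+.04*a,M]))
E
```

```text
0.17 travel [-0.0002  0.0005 -0.001 ] rot [-0.001  0.001  0.001] stop now in tube frame: [ 0.171  -0.0005  0.0004]
0.135 travel [ 0.003   0.0271 -0.0235] rot [-0.001  0.001  0.001] stop now in tube frame: [ 0.171  -0.0005  0.0004]
[ 0.3   0.27  1.6  -0.63  1.59  0.51]
pred tip,mouth side [[258.5769398  231.18217837]
 [251.28842549 247.47227683]] top [[257.4019191  190.05667461]
 [246.42327477 191.26736412]]
```

View pics/c9.png

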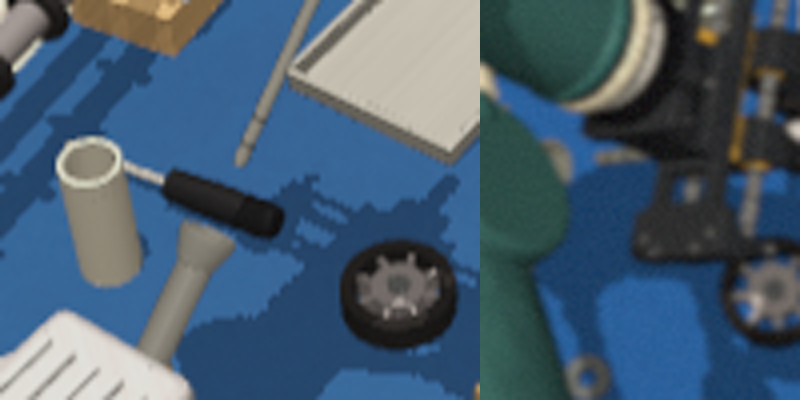

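In the side view the tip at (260,231) and mouth at (252,248) match the prediction within about 1 px, and the rod is parallel to the tube. I'm inserting slowly and watching the force.

{"fn": "jog_arm", "kwargs": {"increments": [{"travel": [0.001,0.0085,-0.0075],"rotation": [0,0,0],"claw": 0.9},{"travel": [0.002,0.016,-0.014],"rotation": [0,0,0],"claw": 0.9},{"travel": [0.0028,0.0236,-0.0203],"rotation": [0,0,0],"claw": 0.9},{"travel": [0.0037,0.0312,-0.0267],"rotation": [0,0,0],"claw": 0.9},{"travel": [0.0045,0.037,-0.032],"rotation": [0,0,0],"claw": 0.9},{"travel": [0.005,0.0426,-0.0365],"rotation": [0,0,0],"claw": 0.9},{"travel": [0.0056,0.048,-0.0412],"rotation": [0,0,0],"claw": 0.9},{"travel": [0.0063,0.0537,-0.046],"rotation": [0,0,0],"claw": 0.9},{"travel": [0.0063,0.0537,-0.046],"rotation": [0,0,0],"claw": 0.9}]}}

```text
time_s: 15.08
eef_pos: [0.6198, 0.0581, 0.2669]
orientation: [-0.259, 0.621, -0.338, 0.658]
ft_force: [-0.3, 0.6, -2.2]
gripper_width: 0.013
```

```bash
python3 - <<'E'
from plan import *
s=get_state();print((s["ft_force"]@Rt).round(2),s["torque"].round(2));go(.05);go(0.01)
E
```

```text
[-1.84  1.39 -0.38] [ 0.43 -0.1   0.01]
0.05 travel [ 0.0047  0.0378 -0.0319] rot [-0.001  0.001  0.001] stop now in tube frame: [0.0997 0.     0.    ]
0.01 travel [ 0.0084  0.0683 -0.0576] rot [-0.001  0.001  0.001] stop now in tube frame: [0.0997 0.     0.    ]
```

{"fn": "jog_arm", "kwargs": {"increments": [{"travel": [0.0009,0.0076,-0.0064],"rotation": [0,0,0],"claw": 0.9},{"travel": [0.0019,0.0152,-0.0128],"rotation": [0,0,0],"claw": 0.9},{"travel": [0.0028,0.0228,-0.0193],"rotation": [0,0,0],"claw": 0.9},{"travel": [0.0037,0.0304,-0.0257],"rotation": [0,0,0],"claw": 0.9},{"travel": [0.0047,0.038,-0.0321],"rotation": [0,0,0],"claw": 0.9},{"travel": [0.0056,0.0456,-0.0385],"rotation": [0,0,0],"claw": 0.9},{"travel": [0.0065,0.0532,-0.045],"rotation": [0,0,0],"claw": 0.9},{"travel": [0.0075,0.0608,-0.0514],"rotation": [0,0,0],"claw": 0.9},{"travel": [0.0084,0.0683,-0.0576],"rotation": [0,0,0],"claw": 0.9},{"travel": [0.0084,0.0683,-0.0576],"rotation": [0,0,0],"claw": 0.9}]}}

```text
time_s: 16.32
eef_pos: [0.628, 0.127, 0.2084]
orientation: [-0.259, 0.621, -0.338, 0.658]
ft_force: [0.5, 0.1, -0.8]
gripper_width: 0.013
```

```bash
python3 - <<'E'
from plan import *
s=get_state();print((s["ft_force"]@Rt).round(2),s["torque"].round(2),s["gripper_width"]);go(0);go(-.01)
E
```

```text
[-0.63  0.55  0.47] [ 0.38 -0.17  0.03] 0.012975667585460758
0 travel [ 0.0011  0.0071 -0.0056] rot [-0.001 -0.     0.   ] stop now in tube frame: [ 0.0091  0.0003 -0.0003]
-0.01 travel [ 0.0021  0.0147 -0.012 ] rot [-0.001 -0.     0.   ] stop now in tube frame: [ 0.0091  0.0003 -0.0003]
```

{"fn": "jog_arm", "kwargs": {"increments": [{"travel": [0.0003,0.002,-0.0016],"rotation": [0,0,0],"claw": 0.9},{"travel": [0.0005,0.0035,-0.0028],"rotation": [0,0,0],"claw": 0.9},{"travel": [0.0007,0.005,-0.004],"rotation": [0,0,0],"claw": 0.9},{"travel": [0.0009,0.006,-0.0049],"rotation": [0,0,0],"claw": 0.9},{"travel": [0.0011,0.0071,-0.0058],"rotation": [0,0,0],"claw": 0.9}]}}

```text
time_s: 16.95
eef_pos: [0.6289, 0.1332, 0.2034]
orientation: [-0.258, 0.622, -0.337, 0.658]
ft_force: [-1.9, -5.0, 1.3]
gripper_width: 0.0129
```

```bash
python3 - <<'E'
from plan import *
s=get_state();print((s["ft_force"]@Rt).round(2),s["torque"].round(2),s["gripper_width"]);go(0);go(-.004)
E
```

```text
[ 4.83  2.29 -1.3 ] [-0.5   0.12 -0.11] 0.012914341972265824
0 travel [ 0.0002  0.0008 -0.0006] rot [ 0.002 -0.     0.001] stop now in tube frame: [ 0.001   0.0002 -0.0001]
-0.004 travel [ 0.0006  0.0039 -0.0031] rot [ 0.002 -0.     0.001] stop now in tube frame: [ 0.001   0.0002 -0.0001]
```

Axial contact of about 5 N appears exactly where the rim is expected. I'm pressing a little further and holding.

{"fn": "jog_arm", "kwargs": {"increments": [{"travel": [0.0003,0.0016,-0.0013],"rotation": [0,0,0],"claw": 0.9},{"travel": [0.0004,0.0031,-0.0025],"rotation": [0,0,0],"claw": 0.9},{"travel": [0.0004,0.0031,-0.0025],"rotation": [0,0,0],"claw": 0.9},{"travel": [0.0004,0.0031,-0.0025],"rotation": [0,0,0],"claw": 0.9}]}}

```text
time_s: 17.45
eef_pos: [0.6287, 0.1332, 0.2034]
orientation: [-0.255, 0.622, -0.336, 0.659]
ft_force: [-4.4, -9.3, 6.7]
gripper_width: 0.0129
```

```bash
python3 - <<'E'
from plan import *
s=get_state();print((s["ft_force"]@Rt).round(2),s["torque"].round(2),s["gripper_width"]);go(0)
c=cam("side");dump(c,"s10.pkl");save(c,"s10.png",(200,190,320,290),6)
E
```

```text
[11.79  1.2  -3.23] [-1.28  0.37 -0.26] 0.012945060218910296
0 travel [ 0.0004  0.0008 -0.0006] rot [ 0.008 -0.001  0.004] stop now in tube frame: [ 0.0009  0.0005 -0.0001]
```

View pics/s10.png

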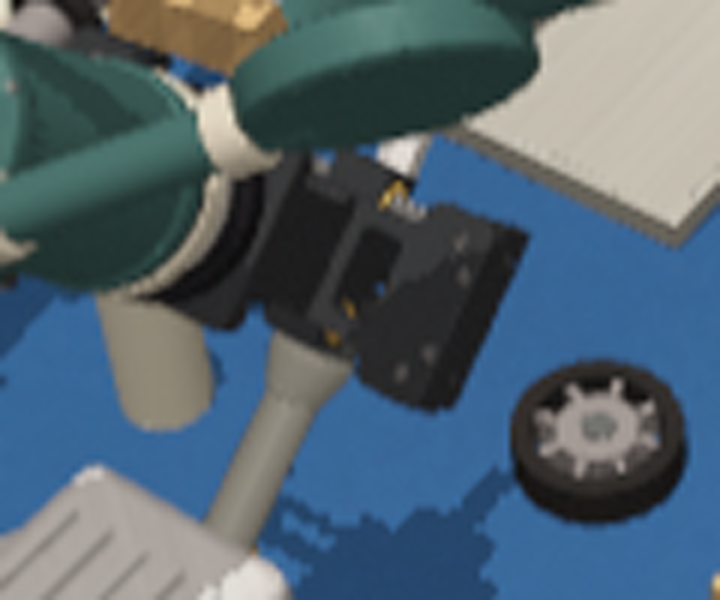

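In this picture the gripper is at the tube with the flare at (310,365) right under it and nothing else touched. The TCP stopped advancing at 12 N at the predicted home depth (0.9 mm by measurement). One firmer press, then withdraw.

{"fn": "jog_arm", "kwargs": {"increments": [{"travel": [0.0006,0.004,-0.0034],"rotation": [0.008,0,0.004],"claw": 0.9},{"travel": [0.0008,0.0055,-0.0046],"rotation": [0.008,0,0.004],"claw": 0.9},{"travel": [0.0008,0.0055,-0.0046],"rotation": [0.008,0,0.004],"claw": 0.9},{"travel": [0.0008,0.0055,-0.0046],"rotation": [0.008,0,0.004],"claw": 0.9}]}}

```text
time_s: 18.0
eef_pos: [0.6287, 0.1333, 0.2033]
orientation: [-0.253, 0.623, -0.335, 0.66]
ft_force: [-5.4, -15.1, 11.2]
gripper_width: 0.0129
```

```bash
python3 - <<'E'
from plan import *
s=get_state();print((s["ft_force"]@Rt).round(2),s["torque"].round(2),s["gripper_width"]);go(0);go(.1);go(.19)
E
```

```text
[19.19  1.51 -3.54] [-2.49  0.58 -0.35] 0.012905080964078353
0 travel [ 0.0005  0.0007 -0.0005] rot [ 0.012 -0.002  0.005] stop now in tube frame: [ 0.0007  0.0007 -0.0001]
0.1 travel [-0.0089 -0.0753  0.0638] rot [ 0.012 -0.002  0.005] stop now in tube frame: [ 0.0007  0.0007 -0.0001]
0.19 travel [-0.0173 -0.1437  0.1217] rot [ 0.012 -0.002  0.005] stop now in tube frame: [ 0.0007  0.0007 -0.0001]
```

{"fn": "jog_arm", "kwargs": {"increments": [{"travel": [-0.0004,-0.0038,0.0032],"rotation": [0.012,-0.002,0.005],"claw": 0.9},{"travel": [-0.0013,-0.0114,0.0096],"rotation": [0.012,-0.002,0.005],"claw": 0.9},{"travel": [-0.0025,-0.0213,0.018],"rotation": [0.012,-0.002,0.005],"claw": 0.9},{"travel": [-0.0038,-0.0319,0.027],"rotation": [0.012,-0.002,0.005],"claw": 0.9},{"travel": [-0.0051,-0.0426,0.036],"rotation": [0.012,-0.002,0.005],"claw": 0.9},{"travel": [-0.0063,-0.0532,0.045],"rotation": [0.012,-0.002,0.005],"claw": 0.9},{"travel": [-0.0076,-0.0639,0.054],"rotation": [0.012,-0.002,0.005],"claw": 0.9},{"travel": [-0.0089,-0.0753,0.0638],"rotation": [0.012,-0.002,0.005],"claw": 0.9},{"travel": [-0.0102,-0.0867,0.0734],"rotation": [0.012,-0.002,0.005],"claw": 0.9},{"travel": [-0.0115,-0.0973,0.0824],"rotation": [0.012,-0.002,0.005],"claw": 0.9},{"travel": [-0.0128,-0.108,0.0914],"rotation": [0.012,-0.002,0.005],"claw": 0.9},{"travel": [-0.0141,-0.1186,0.1004],"rotation": [0.012,-0.002,0.005],"claw": 0.9},{"travel": [-0.0157,-0.1312,0.1111],"rotation": [0.012,-0.002,0.005],"claw": 0.9},{"travel": [-0.0173,-0.1437,0.1217],"rotation": [0.012,-0.002,0.005],"claw": 0.9},{"travel": [-0.0173,-0.1437,0.1217],"rotation": [0.012,-0.002,0.005],"claw": 0.9},{"travel": [-0.0173,-0.1437,0.1217],"rotation": [0.012,-0.002,0.005],"claw": 0.9}]}}

```text
time_s: 20.0
eef_pos: [0.6112, -0.0104, 0.3248]
orientation: [-0.259, 0.621, -0.338, 0.658]
ft_force: [-0.5, 0.1, -2.0]
gripper_width: 0.0128
```

```bash
python3 - <<'E'
from plan import *
s=get_state();print(s["ft_force"].round(2),s["torque"].round(2),s["gripper_width"]);go(.19)
c=cam("side");dump(c,"s11.pkl")
h=cv2.cvtColor(c["pixels"],cv2.COLOR_RGB2HSV)
print("pred tip",proj(c,[M+.06*a,M+.08*a]))
m=((h[...,1]<75)&(h[...,2]>70)); 
for y in range(200,250,3):
    x=np.where(m[y,235:285])[0]+235; print(y,x.tolist()[:1],x.tolist()[-1:],len(x))
E
```

```text
[-0.52  0.09 -1.96] [ 0.41 -0.11 -0.05] 0.012773288585046625
0.19 travel [ 0.0001 -0.      0.0002] rot [-0.001 -0.001  0.   ] stop now in tube frame: [ 1.899e-01  1.000e-04 -1.000e-04]
pred tip [[262.23060784 223.02144701]
 [265.89018904 214.85108038]]
200 [272] [284] 11
203 [240] [284] 19
206 [269] [284] 16
209 [268] [284] 17
212 [267] [284] 15
215 [265] [284] 9
218 [264] [267] 4
221 [263] [265] 3
224 [] [] 0
227 [] [] 0
230 [] [] 0
233 [235] [240] 6
236 [240] [240] 1
239 [] [] 0
242 [] [] 0
245 [246] [248] 3
248 [245] [255] 11
```

The tip is out: seen at (263.5,222) against a predicted (262,223), so there was no slip. Next I level it and carry it over the large pan.

{"fn": "jog_arm", "kwargs": {"increments": [{"travel": [0,-0.025,0.01],"rotation": [0.04,-0.005,0],"claw": 0.9},{"travel": [0.004,-0.06,0.01],"rotation": [0.11,-0.013,0],"claw": 0.9},{"travel": [0.01,-0.1,0],"rotation": [0.19,-0.023,0],"claw": 0.9},{"travel": [0.016,-0.14,-0.01],"rotation": [0.27,-0.033,0],"claw": 0.9},{"travel": [0.022,-0.18,-0.02],"rotation": [0.35,-0.043,0],"claw": 0.9},{"travel": [0.028,-0.22,-0.03],"rotation": [0.43,-0.053,0],"claw": 0.9},{"travel": [0.034,-0.26,-0.045],"rotation": [0.51,-0.062,0],"claw": 0.9},{"travel": [0.04,-0.3,-0.06],"rotation": [0.58,-0.071,0],"claw": 0.9},{"travel": [0.044,-0.33,-0.07],"rotation": [0.65,-0.08,0],"claw": 0.9},{"travel": [0.0475,-0.3505,-0.075],"rotation": [0.694,-0.085,0],"claw": 0.9},{"travel": [0.0475,-0.3505,-0.075],"rotation": [0.694,-0.085,0],"claw": 0.9},{"travel": [0.0475,-0.3505,-0.075],"rotation": [0.694,-0.085,0],"claw": 0.9},{"travel": [0.0475,-0.3505,-0.075],"rotation": [0.694,-0.085,0],"claw": 0.9}]}}

```text
time_s: 21.68
eef_pos: [0.6591, -0.3591, 0.2499]
orientation: [0.469, -0.469, 0.53, -0.528]
ft_force: [-0.3, -0.1, -0.8]
gripper_width: 0.0124
```

```bash
python3 - <<'E'
from plan import *
s=get_state();T=tool();print(T.round(4));print(s["ft_force"].round(2),s["gripper_width"],s["qvel"].round(3))
tip=T[:3,3]+T[:3,:3]@np.array([-.175,-.019,0]);print("tip",tip,"offset from pan centre",tip-[.6796,-.1866,.018])
c=cam("side");t=cam("top");dump(c,"s12.pkl");dump(t,"t12.pkl")
print("pred tip side",proj(c,[tip]),"stop",proj(c,[T[:3,3]+T[:3,:3]@ps]),"top",proj(t,[tip]))
# what changed between first and last side views among the bench things / tag
a0=load("side0.pkl")["pixels"].astype(int);d=np.abs(a0-c["pixels"]).sum(2)>90
for n,b in dict(iso=(295,325,355,385),wheel=(283,245,318,280),collar=(288,300,305,318),roller=(212,220,234,262),driver=(232,228,272,252),hex=(320,148,380,172),gusset=(373,144,408,165),offcut=(410,140,460,172)).items():
    x0,y0,x1,y1=b;print(n,d[y0:y1,x0:x1].mean().round(3))
w=cam("wrist");dump(w,"w12.pkl")
k=onz(w,[(331.5,4),(331.5,180)],tip[2]+.004);h=cv2.cvtColor(w["pixels"],cv2.COLOR_RGB2HSV)
E
```

```text
[[-1.193e-01 -8.000e-04  9.929e-01  6.591e-01]
 [-9.929e-01  1.300e-03 -1.193e-01 -3.591e-01]
 [-1.200e-03 -1.000e+00 -1.000e-03  2.499e-01]
 [ 0.000e+00  0.000e+00  0.000e+00  1.000e+00]]
[-0.26 -0.1  -0.81] 0.012442760612205478 [ 0.001 -0.007 -0.001  0.001 -0.001 -0.   ]
tip [ 0.68000656 -0.18537664  0.26914825] offset from pan centre [0.00040656 0.00122336 0.25114825]
pred tip side [[307.45287018 123.79237588]] stop [[334.7609884   99.50909307]] top [[398.09817539 164.99336148]]
iso 0.194
wheel 0.0
collar 0.0
roller 0.0
driver 0.0
hex 0.577
gusset 0.052
offcut 0.0
```

The hexshaft region is crossed by the arm or its shadow now. As a final numeric check I look at the rod line in the side view and the hexshaft and tag in the top view.

```bash
python3 - <<'E'
from h import *
c=load("s12.pkl");c0=load("side0.pkl");t=load("t12.pkl");t0=load("top0.pkl")
d=np.abs(c["pixels"].astype(int)-c0["pixels"]).sum(2)
h=cv2.cvtColor(c["pixels"],cv2.COLOR_RGB2HSV)
for y in range(96,132,3):
    x=np.where((h[y,295:345,1]<90)&(d[y,295:345]>60))[0]+295; print(y,(x.min(),x.max(),len(x)) if len(x) else 0,end=" | ")
h0=cv2.cvtColor(t0["pixels"],cv2.COLOR_RGB2HSV);h1=cv2.cvtColor(t["pixels"],cv2.COLOR_RGB2HSV)
for n,b in dict(hex=(455,170,472,240),tagpost=(195,265,240,312)).items():
    x0,y0,x1,y1=b
    for hh in(h0,h1):
        k=np.argwhere((hh[y0:y1,x0:x1,1]<80)&(hh[y0:y1,x0:x1,2]>110)); print("\n",n,len(k),k.mean(0)[::-1]+[x0,y0] if len(k) else "hidden",end="")
T=tool();P=lambda p:T[:3,3]+T[:3,:3]@np.array(p)
print("\npred rod line",proj(c,[P([-.175,-.019,0]),P([-.11,-.019,0]),P([-.06,-.019,0])]).round(1).tolist())
E
```

```text
96 (np.int64(332), np.int64(344), 13) | 99 (np.int64(331), np.int64(341), 11) | 102 (np.int64(331), np.int64(341), 11) | 105 (np.int64(328), np.int64(338), 8) | 108 (np.int64(325), np.int64(328), 4) | 111 (np.int64(322), np.int64(324), 3) | 114 (np.int64(318), np.int64(321), 4) | 117 (np.int64(315), np.int64(318), 4) | 120 (np.int64(311), np.int64(315), 5) | 123 (np.int64(308), np.int64(312), 5) | 126 0 | 129 0 | 
 hex 411 [462.96593674 205.09002433]
 hex 86 [464.13953488 187.96511628]
 tagpost 1038 [215.87764933 288.18304432]
 tagpost 1188 [218.2979798  288.09175084]
pred rod line [[307.5, 123.6], [321.4, 111.1], [331.7, 102.0]]
```

The rod is level and parallel to the prediction within about 1.5 px, with its tip over the pan centre. Handing in.

```bash
python3 -c "
from rig import *
print(hand_in()); s=get_state(); print(s['time_s'],s['gripper_width'])"
```

```text
the job is handed in; nothing more can be done
None
the job is handed in; nothing more can be done
```

I hung the tag on the isolator post and let go of it, then pushed the dipstick into the tube until the collar stopped on the rim. I drew it out and handed in with it held level over the larger pan, at about 22 s of the 72 s. The hand-in gives no verdict.

**Last checks:**
- **Tag:** the close view after release showed it flat on the box with the post through its eye. The later top view of the isolator and tag looked consistent with that, but I did not re-measure the eye's offset.
- **Insertion:** the dipstick went in with no noticeable force, then stopped hard at 19 N, within 1 mm of the measured rim. I did not see the collar on the rim directly, because the gripper hid it.
- **Final hold:** the tool frame puts the dipstick axis within 0.1° of level. The tip is about 1 mm from the pan centre and 0.27 m above the bench. The side view agrees within about 2 px, so it had not slipped.
- **Bystanders:** the wheel, loose collar, roller, driver and offcut were unchanged in the final side view, and the gusset nearly so. The hexshaft was partly hidden by the arm, so I could not confirm it, but nothing went near it.

**Departures from plan:** one move call was refused because its rows had no rotation field, and the arm did not move. I viewed 12 pictures, which is the limit, so the final checks were made from pixel numbers alone.

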